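# Let a jam cup out of the breakfast chute and slide it to the guest's mat

### The arm

A 6-joint arm with a two-finger parallel gripper is mounted at the origin on a cart in front of the work surface, level with it; the furniture and walls round the work are solid. World frame = base frame: x ahead of the robot, y to its left, z up, the work surface at z = 0. Lengths are in mm, angles in degrees, forces in N, time in s.
With the tool pointing down it reaches from about 350 to 850 mm from the base axis. Payload 8.1 kg.
Tool frame: the origin (TCP) lies between the finger pads; the fingertips stand 22 mm ahead of it and the grasp point (between the pads) lies 3 mm ahead of it; z points along the fingers, y is the line along which they close (so a half turn about z gives the same grasp; the last joint's range is limited). The gripper opens to 85 mm and grips with 20 to 120 N. Pads are 22 mm wide; open, the fingers measure 114 mm over their backs; the gripper's body (76 mm by 85 mm) begins 54 mm behind the grasp point. The pads swing forward as they close: fully open they stand 13 mm farther back than shut.
Start: joints at [-4.893, 7.471, 85.268, -0, 87.261, -4.893], TCP at [600.005, 0.022, 253.292] pointing down, gripper open.
Joint ranges: [-169.43, 169.43], [-51.17, 129.36], [1.28, 143.12], [-76.62, 256.62], [0, 156.53], [-152.29, 152.29]. Speed limits (degrees/s): [136.94, 136.94, 159.86, 180, 180, 180].

### API

Orientations are given as [roll, pitch, yaw] about the fixed x, y, z axes, in that order (R = Rz(yaw) Ry(pitch) Rx(roll)).
In Python, from bench import r, vision gives the robot as it stands.
- The arm moves only by the tool step_arm, never from a script. Its argument "targets" is a list that holds one entry, the list of rows, each a list of 6 numbers: the shift along the world's x, y, z in mm, then the turn, a rotation vector about the world's x, y, z in rad. In form: [[[x, y, z, rx, ry, rz], ...]]. A call has 1 to 12 rows; each row is the pose to reach, as a shift and turn from the pose commanded when the call began; what a row does not reach only later rows make up. A row lasts 1/12 s, in which the tool goes at most 41.7 mm and 7.16 degrees, less where a joint would pass 70% of its speed; a pose out of reach is approached as far as the arm can. A call with a gripper value outside its range is refused whole. "fingers" is the gripper's target within -1 to 1 (shut at 1, half-way at 0, fully open at -1), set as the call begins (left out, the last holds). The fingers move at their own pace and stop on an object; "newtons" is the grip in N (left out, the last holds). Time passes only in rows, so rows that repeat a pose let the fingers close. It gives the time, the measured TCP pose, the force, the opening and the grip force at its end, in the units of the state.
- r.sense(): the state, without advancing time (a new reading comes with each control period).
- vision.snapshot(name): name is "scene" or "top"; returns a dict with "img" (400x640x3 uint8, blue, green, red), "mtx" (3x3 intrinsics, pixels), "eye" and "attitude" of the camera in the world. Camera axes: x right, y up, looking along -z (the intrinsics and any distortion apply to the point x, -y, -z); pixel columns grow to the right and rows downward; lengths in mm; the calibration is good to about 2 mm. A picture is of the moment at which its call begins. There is no depth.
- r.hand_in(): hands the job in; it is judged then, once.
The state is a dict: "time": time; "joint_pos": joint angles; "qd": joint speeds; "joint_efforts": joint torques, N m; "tool_pos": TCP position; "tcp_rot": TCP orientation; "ft_force": force on the tool from outside, world axes, zero at the start; "wrist_torque": the same for the moment, N m; "finger_gap": finger opening in mm; "grip_force": force on a finger pad.
Only numpy, scipy, OpenCV 4.12 (cv2) and the standard library are available. Lean on these libraries where they do the work, as an engineer would, in place of code of your own. Each camera call takes 0.05 s, during which the arm holds its last target. There are 200 camera calls.

### The job

Press down the outer paddle of the rocking lever on the lane that holds the round jam cup, so that its gate lifts, and keep it pressed until the cup has slid out to the open front of the chute and stopped; then let the gate drop shut again. After that push the cup with the fingertips, off the chute and along the worktop, to the middle of the round cork mat and leave it standing there. Never pinch or lift the cup, do not touch it while it is still behind or under its gate, keep the square butter tub behind its own gate, and do not move the other things standing around.

Things in the scene. Friction and masses are not known exactly. Their poses are not given: they have to be found in the camera images.
- chute: fixed two-lane slide, steel floor, light wooden walls, 210 mm long, 156 wide without levers, back board 105 high. Origin on the worktop under its middle; x runs from the open front to the back, y to the left lane. Lane centres at y = +37.5 and -37.5 mm, 69 mm wide; a gate plate crosses each at x = -20 mm, hung on its lever's inner end. One lane holds the cup, the other the tub: it varies
- paddle_left (a point): centre of the top of the wooden paddle (34 x 30 mm, 6 thick) on the outer end of the left lane's lever: 139 mm left (+y) of the chute's middle, at the gate's x, 85 mm above the worktop at rest; fully pressed it goes down about 33 mm and some 8 mm inwards
- paddle_right (a point): the same for the right lane's lever, 139 mm to the right (-y) of the chute's middle
- lever_left (a joint): tilt of the left lane's lever, rad: 0 gate shut (paddle up), 0.65 fully pressed. Pivot 55 mm inwards of the paddle's centre, 79 mm above the worktop. A spring shuts it; a full press takes about 4 N. The cup passes under the gate above about 0.55
- lever_right (a joint): the same for the right lane's lever
- jam_cup: round foil jam portion cup with a peel lid, 58 mm across the rim (64 over the peel tab), about 45 mm across the foot, 27 mm high, 30 g; starts in a lane behind its gate. Let out, it slides down in about a second and stops between 35 mm behind and 45 mm beyond the mouth's edge line, straight ahead of its lane. Origin at the centre of its underside, z up out of the lid
- butter_tub: square butter portion tub, 53 x 53 mm, 24 mm high, in the other lane behind the other gate; stays there. Origin at the centre of its underside
- mat: round cork mat, 124 mm across, 1.6 mm thick with a bevelled edge, fixed flat on the worktop between chute and robot. Origin at its centre on the worktop
- mug: bystander: dotted mug, 78 x 114 mm, 93 mm high; origin under its middle
- mill: bystander: salt shaker, 44 mm across, 90 mm high; origin under its middle
- spoon: bystander: teaspoon lying flat, 132 x 26 x 9 mm; origin under its middle, x along it
- glass: bystander: empty glass, 78 mm across, 86 mm high; origin under its middle
- mouth (a point): middle of the chute's front floor edge, 125 mm in front of its origin, 1.5 mm above the worktop. The slippery floor falls 20 degrees, in its last 70 mm 10 degrees, towards it; the lane walls end 90 mm behind it, 25 mm over the floor, so the front floor is open
Mind the look-alikes: they are no part of the job. What is shaped like the jam_cup but orange or turquoise is not meant.

How it is judged (in metres and radians):
On the way, in this order (a step that is already met when the one before it is completed fails the run):
1. the gate of the jam cup's lane is lifted by pressing its paddle (((value of joint lever_left above 0.4 rad and y of jam_cup in the frame of chute above 0 m and contact force between any of the fingers, the arm and lever_left above 0.3 N) or (value of joint lever_right above 0.4 rad and y of jam_cup in the frame of chute below 0 m and contact force between any of the fingers, the arm and lever_right above 0.3 N))), for 0.1 s.
2. the cup is out past its gate and the lane walls, and both gates are shut again (x of jam_cup in the frame of chute below -0.07 m and value of joint each of lever_left, lever_right below 0.08 rad), for 0.1 s.
At the end, for the whole second after the job is handed in: the jam cup rests upright (within 0.12 rad) on the cork mat, within 30 mm of its centre; both gates are shut (levers under 0.08 rad) and the butter tub is still behind its gate (horizontal distance between jam_cup and mat below 0.03 m and height (world z) of jam_cup below 0.008 m and angle between jam_cup's own z axis and vertical below 0.12 rad and linear speed of jam_cup below 0.02 m/s and value of joint each of lever_left, lever_right below 0.08 rad and x of butter_tub in the frame of chute above -0.02 m); the robot touches nothing.
It fails at once if the butter tub is let out or taken out (x of butter_tub in the frame of chute below -0.03 m or height (world z) of butter_tub above 0.065 m).
It fails at once if the jam cup is lifted (height (world z) of jam_cup above 0.065 m or (x of jam_cup in the frame of chute below -0.13 m and height (world z) of jam_cup above 0.02 m)).
It fails at once if the jam cup is touched while it is still inside the chute (contact force between any of the fingers, the arm and jam_cup above 0.3 N and x of jam_cup in the frame of chute above -0.06 m).
It fails at once if the jam cup is tipped over (angle between jam_cup's own z axis and vertical above 0.8 rad).
It fails at once if a bystander is moved (distance of any of mug, mill, spoon, glass from where it was at the start of the episode above 0.025 m).
It also fails if it takes over 45 s, if anything falls off the work surface, if the arm or the gripper's body presses on something with over 40 N, if the wrist force passes 120 N, or if a joint passes its speed limit or range.

## Working session

There is one attempt and no reset: what is moved stays moved. The work goes in short steps, Python scripts to look and compute and a tool call to move; the robot and the scene stay as the last step left them, time stands still between calls to the robot, and variables do not carry over. Pictures are saved under pics/ and viewed, at most 10 in all, crops included, and the job is handed in when it is done.

Besides the shell and the picture viewer there is one more tool, called after ">>>" as name(argument=value, ...) on one line, values as JSON. step_arm: Moves the arm, as the interface text tells. Its arguments: {"type":"object","properties":{"targets":{"type":"array"},"fingers":{"type":"number"},"newtons":{"type":"number"}},"required":["targets"]}

```bash
mkdir -p pics; cat > h.py <<'E'
import numpy as np, cv2
from bench import r, vision
def snap(n):
    s=vision.snapshot(n); return s
def rotm(s):
    a=np.array(s["attitude"],float)
    if a.shape==(3,3): return a
    from scipy.spatial.transform import Rotation as R
    return R.from_euler('xyz',a,degrees=True).as_matrix()
def px2w(s,u,v,z):
    K=np.array(s["mtx"]); d=np.linalg.inv(K)@np.array([u,v,1.0])
    d=rotm(s)@np.array([d[0],-d[1],-d[2]]); e=np.array(s["eye"],float)
    return e+d*(z-e[2])/d[2]
def w2px(s,p):
    q=rotm(s).T@(np.array(p,float)-np.array(s["eye"],float)); q=np.array(s["mtx"])@np.array([q[0],-q[1],-q[2]])
    return q[:2]/q[2]
E
python3 - <<'E'
from h import *
for n in("scene","top"):
    s=snap(n); cv2.imwrite(f"pics/{n}0.png",s["img"]); print({k:v for k,v in s.items() if k!="img"})
print(r.sense())
E
```

```text
{'mtx': array([[449.60290634,   0.        , 320.04265984],
       [  0.        , 449.60290634, 204.31386673],
       [  0.        ,   0.        ,   1.        ]]), 'eye': array([-621.09940876, -833.83080789,  862.31335204]), 'attitude': array([ 58.73931701,  -0.61371094, -58.6984293 ])}
{'mtx': array([[364.88469465,   0.        , 315.82912208],
       [  0.        , 364.88469465, 199.17001205],
       [  0.        ,   0.        ,   1.        ]]), 'eye': array([ 374.72283095, -203.13280973, 1366.55188187]), 'attitude': array([  4.84010467,   1.11257446, -91.41444899])}
{'time': 0.1, 'joint_pos': array([-4.89359830e+00,  7.51084891e+00,  8.53241764e+01, -3.46684495e-03,
        8.72619571e+01, -4.89297636e+00]), 'qd': array([-0.13765592, -0.1346391 , -0.21026791,  0.00341887,  0.09144506,
        0.01067272]), 'joint_efforts': array([ 1.52257860e-03, -5.70947063e+01, -5.01941299e+01, -1.80579236e-04,
        8.16394575e-03,  5.26326357e-05]), 'tool_pos': array([5.99530662e+02, 3.60902202e-02, 2.52337704e+02]), 'tcp_rot': array([-1.79903076e+02, -4.82210411e-03,  8.99995425e+01]), 'ft_force': array([ 0.4938482 , -0.54430838, -0.49928685]), 'wrist_torque': array([-0.02155821,  0.04104249,  0.00197584]), 'grip_force': 0.0, 'finger_gap': 85.38139543864045}
```

View pics/scene0.png

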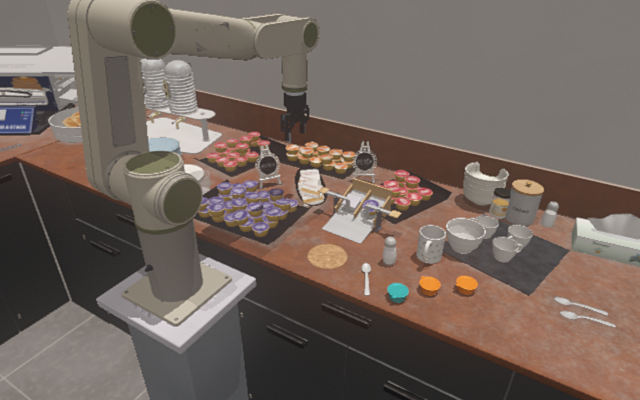

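View pics/top0.png

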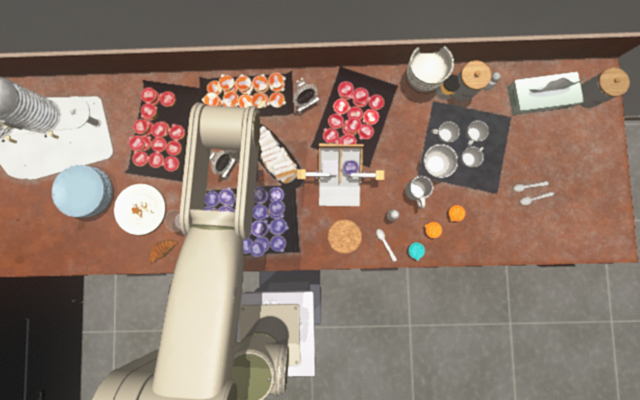

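The scene picture shows the chute at about (360,208), the mat at (327,256), the mill at (390,250) and the mug at (431,244). In the top picture the chute is at (340,175), the mat at (345,236), the spoon at (386,245) and the mill at (393,215).

What could be taken for the cup (top pixels):
- purple cup in the chute's right lane (350,168)
- turquoise cup (416,251)
- orange cups (433,230) and (457,213)
- purple cakes on the tray (265,215)

I choose the one in the lane at (350,168) and check it in a close crop.

```bash
python3 - <<'E'
from h import *
t=cv2.imread("pics/top0.png"); s=cv2.imread("pics/scene0.png")
a=cv2.resize(t[135:260,285:410],(500,500),interpolation=cv2.INTER_CUBIC)
b=cv2.resize(s[165:275,290:410],(300,275),interpolation=cv2.INTER_CUBIC)
o=np.zeros((500,800,3),np.uint8); o[:,:500]=a; o[:275,500:]=b
cv2.imwrite("pics/crop0.png",o)
S=snap("top"); print(px2w(S,345,236,0), [px2w(S,*p,z).round() for p,z in [((301,175),85),((380,175),85),((393,215),45),((420,190),45)]])
E
```

```text
[ 350.70409351 -284.61028548    0.        ] [array([ 571., -130.,   85.]), array([ 564., -410.,   85.]), array([ 423., -457.,   45.]), array([ 511., -558.,   45.])]
```

View pics/crop0.png

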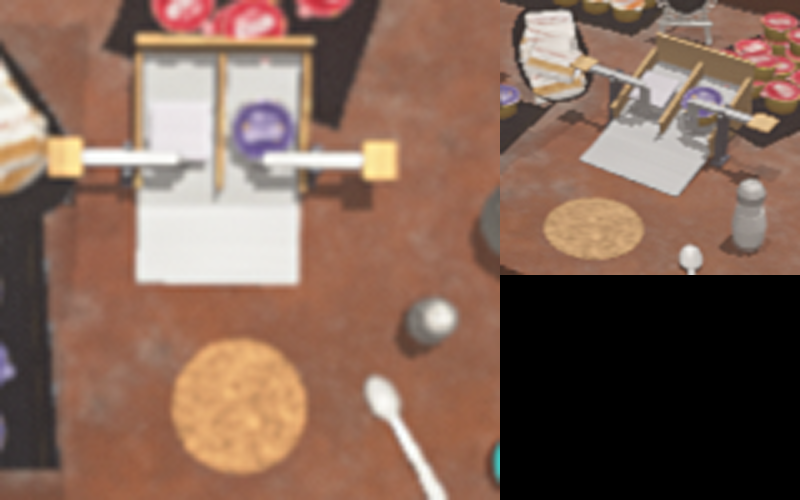

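The crop shows the purple, round jam cup in the right lane at crop (263,128), which is top (350.8,167). The white butter tub is in the left lane. The right paddle is at crop (380,160), so paddle_right is the one to press. I'll refine the points with masks.

```bash
python3 - <<'E'
from h import *
out={}
for n in("top","scene"):
    S=snap(n); hsv=cv2.cvtColor(S["img"],cv2.COLOR_BGR2HSV)
    est={"mat":[351,-285,2],"padR":[564,-410,85],"padL":[571,-130,85]}
    m=cv2.inRange(hsv,(10,60,140),(28,255,255))
    for k,e in est.items():
        u,v=w2px(S,e).round().astype(int); h=22 if k=="mat" else 9
        w=np.zeros_like(m); w[v-h:v+h+1,u-h:u+h+1]=m[v-h:v+h+1,u-h:u+h+1]
        c,_=cv2.findContours(w,0,2)
        if not c: print(n,k,"none");continue
        c=max(c,key=cv2.contourArea); M=cv2.moments(c); p=(M["m10"]/M["m00"],M["m01"]/M["m00"])
        print(n,k,np.round(p,1),(u,v),M["m00"],px2w(S,*p,e[2] if k=="mat" else 84).round(1))
S=snap("top")
for p in[(319,206),(359.8,206)]: print("mouth corner",px2w(S,*p,1.5).round(1))
E
```

```text
top mat [343.3 234.8] (np.int64(345), np.int64(236)) 1053.0 [ 355.3 -278.4    2. ]
top padR [380.  173.8] (np.int64(380), np.int64(175)) 116.5 [ 567.9 -410.1   84. ]
top padL [299.8 172.9] (np.int64(301), np.int64(175)) 104.0 [ 579.  -126.2   84. ]
scene mat [328.8 256.1] (np.int64(329), np.int64(255)) 1442.5 [ 344.6 -289.3    2. ]
scene padR [394.9 213.5] (np.int64(396), np.int64(213)) 52.0 [ 559.5 -409.5   84. ]
scene padL [321.7 191.1] (np.int64(323), np.int64(189)) 55.0 [ 557.9 -133.5   84. ]
mouth corner [ 465.  -190.7    1.5]
mouth corner [ 461.  -343.3    1.5]
```

>>> step_arm(targets=[[[0,-40,0,0,0,0],[-5,-80,0,0,0,0],[-10,-120,0,0,0,0],[-15,-160,0,0,0,0],[-20,-200,0,0,0,0],[-25,-240,0,0,0,0],[-30,-280,0,0,0,0],[-33,-320,0,0,0,0],[-35,-360,0,0,0,0],[-35,-390,0,0,0,0],[-35,-410,0,0,0,0],[-35,-410,0,0,0,0]]], fingers=1)

```text
time: 1.3
tool_pos: [563.4, -414.4, 252.3]
tcp_rot: [-179.9, 0.0, 89.8]
ft_force: [0.2, 0.1, 0.1]
finger_gap: -0.4
grip_force: 0.0
```

>>> step_arm(targets=[[[0,2,-35,0,0,0],[0,3,-70,0,0,0],[0,3,-105,0,0,0],[0,3,-130,0,0,0],[0,3,-138,0,0,0],[0,4,-144,0,0,0],[0,5,-150,0,0,0],[0,6,-156,0,0,0],[0,8,-162,0,0,0],[0,9,-168,0,0,0],[0,9,-168,0,0,0]]])

```text
time: 2.22
tool_pos: [565.9, -401.4, 85.7]
tcp_rot: [179.9, 0.1, 90.0]
ft_force: [3.1, -4.6, 3.3]
finger_gap: 0.1
grip_force: 2.4
```

```bash
python3 - <<'E'
from h import *
t=snap("top")["img"]; s=snap("scene")["img"]
a=cv2.resize(t[135:260,285:410],(500,500),interpolation=cv2.INTER_CUBIC)
b=cv2.resize(s[165:275,290:410],(300,275),interpolation=cv2.INTER_CUBIC)
o=np.zeros((500,800,3),np.uint8); o[:,:500]=a; o[:275,500:]=b
cv2.imwrite("pics/press.png",o); print(r.sense()["tool_pos"],r.sense()["ft_force"])
E
```

```text
[ 565.88703779 -401.63463194   86.35277804] [ 1.6988006  -4.46486538  3.22906239]
```

View pics/press.png

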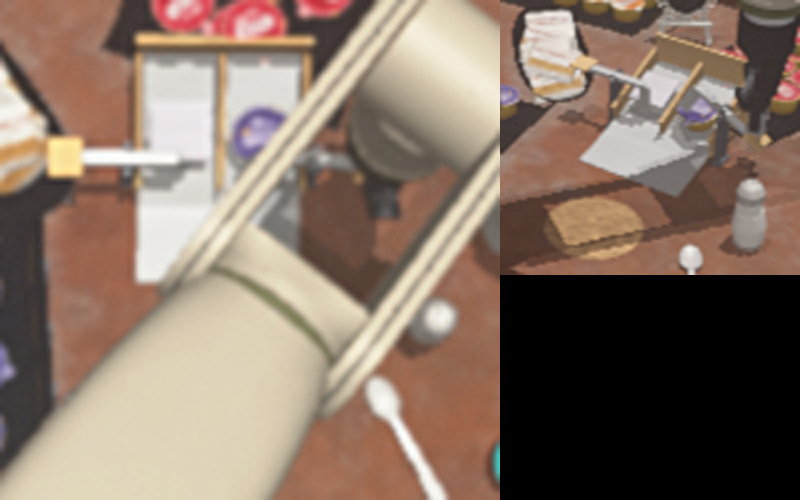

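The picture shows the paddle going down under the fingertips and the gate rising. The cup is at crop (262,132) and has barely moved. I'll press a little further and hold.

>>> step_arm(targets=[[[0,0,-3,0,0,0],[0,0,-6,0,0,0],[0,0,-6,0,0,0],[0,0,-6,0,0,0],[0,0,-6,0,0,0],[0,0,-6,0,0,0],[0,0,-6,0,0,0],[0,0,-6,0,0,0],[0,0,-6,0,0,0],[0,0,-6,0,0,0]]])

```text
time: 3.15
tool_pos: [565.6, -400.9, 80.1]
tcp_rot: [179.9, 0.0, 90.0]
ft_force: [3.1, -0.3, 5.1]
finger_gap: 0.2
grip_force: 2.3
```

```bash
cat >> h.py <<'E'
def cup(n="scene",z=27,win=None):
    S=snap(n); hsv=cv2.cvtColor(S["img"],cv2.COLOR_BGR2HSV); m=cv2.inRange(hsv,(112,60,50),(140,255,255))
    w=np.zeros_like(m); 
    pts=np.array([w2px(S,p) for p in win or [(300,-220,20),(300,-350,20),(600,-350,20),(600,-220,20)]]).astype(np.int32)
    cv2.fillPoly(w,[pts],255); m&=w
    c,_=cv2.findContours(m,0,2)
    for k in sorted(c,key=cv2.contourArea)[-2:]:
        M=cv2.moments(k)
        if M["m00"]<8: continue
        p=(M["m10"]/M["m00"],M["m01"]/M["m00"]); print(n,np.round(p,1),M["m00"],px2w(S,*p,z).round(1))
E
python3 - <<'E'
from h import *
cup("scene",40); cup("top",40); s=r.sense(); print(s["time"],s["tool_pos"],s["ft_force"])
E
```

```text
scene [349.7 232.3] 13.5 [ 444.4 -307.5   40. ]
3.25 [ 565.62955642 -400.95917216   80.1756807 ] [ 1.71483683 -0.67424935  5.47978249]
```

>>> step_arm(targets=[[[0,0,0,0,0,0],[0,0,0,0,0,0],[0,0,0,0,0,0],[0,0,0,0,0,0],[0,0,0,0,0,0],[0,0,0,0,0,0]]])

```text
time: 3.75
tool_pos: [565.6, -400.9, 80.2]
tcp_rot: [179.9, 0.0, 90.0]
ft_force: [2.2, -0.9, 5.5]
finger_gap: 0.1
grip_force: 2.3
```

```bash
python3 - <<'E'
from h import *
cup("scene",30)
s=snap("scene")["img"]
cv2.imwrite("pics/slid.png",cv2.resize(s[165:290,280:440],(800,600),interpolation=cv2.INTER_CUBIC)); s=r.sense(); print(s["time"],s["tool_pos"],s["ft_force"])
E
```

```text
scene [349.8 232.3] 13.0 [ 457.2 -301.6   30. ]
3.85 [ 565.62847749 -400.94302431   80.1550228 ] [ 2.75109516 -0.59110369  5.8727182 ]
```

View pics/slid.png

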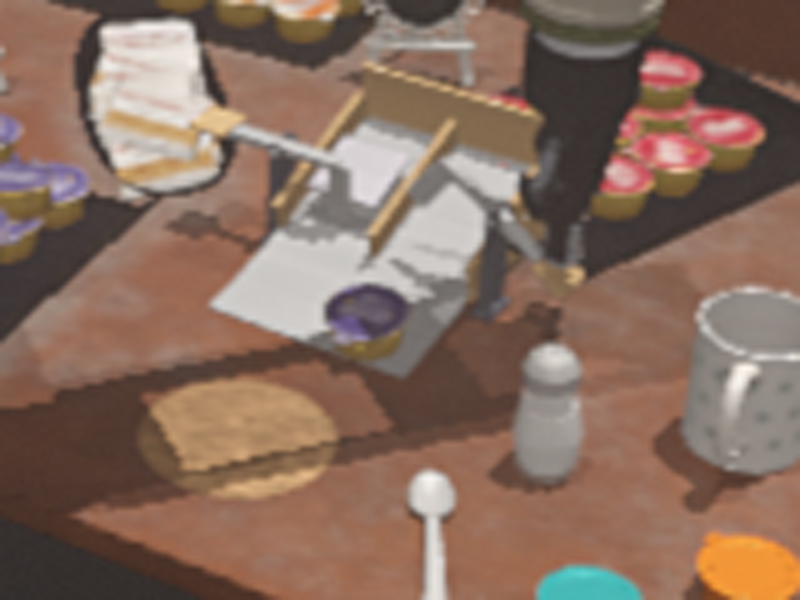

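The picture shows the cup upright on the open front floor, with its rim centre at crop (367,310), which is scene pixel (353.4,229.6). It has stopped there. The tub is still behind its gate. Now I'll release the paddle, rise, and turn the fingers.

>>> step_arm(targets=[[[0,-2,20,0,0,0],[0,-4,50,0,0,0],[0,-4,85,0,0,0.12],[0,-4,120,0,0,0.24],[0,-4,150,0,0,0.36],[0,-4,170,0,0,0.48],[0,-4,170,0,0,0.6],[0,-4,170,0,0,0.72],[0,-4,170,0,0,0.84],[0,-4,170,0,0,0.96],[0,-4,170,0,0,1.08],[0,-4,170,0,0,1.2]]], fingers=0.05)

```text
time: 4.85
tool_pos: [564.4, -404.2, 248.2]
tcp_rot: [179.9, -0.2, 159.1]
ft_force: [0.4, -0.6, 0.6]
finger_gap: 40.7
grip_force: 0.0
```

```bash
python3 - <<'E'
from h import *
S=snap("scene"); cup("scene",31); cup("top",31); print(px2w(S,353.4,229.6,31))
t=snap("top")["img"]; s=S["img"]
o=np.zeros((500,800,3),np.uint8); o[:,:400]=cv2.resize(t[135:260,285:385],(400,500),interpolation=cv2.INTER_CUBIC)
o[:360,400:]=cv2.resize(s[170:260,300:400],(400,360),interpolation=cv2.INTER_CUBIC)
cv2.imwrite("pics/rel.png",o); s=r.sense(); print(s["time"],s["tool_pos"],s["tcp_rot"],s["finger_gap"],s["joint_pos"][5])
E
```

```text
[ 475.9336818  -304.70547783   31.        ]
5.05 [ 564.66014726 -404.52982986  248.56452629] [ 1.79961667e+02 -9.40974919e-02  1.58511254e+02] 40.67736336506489 -108.36005141073164
```

View pics/rel.png

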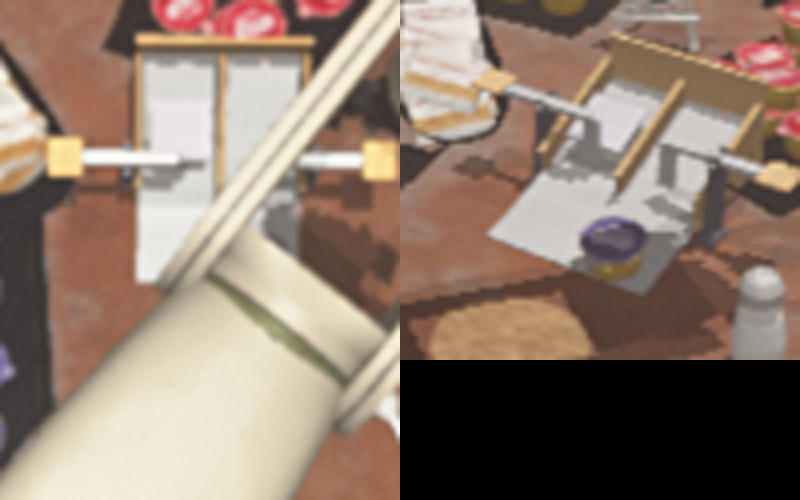

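The picture shows the right gate shut again, with its lever level. The cup stands at crop (613,238), which is scene pixel (353.2,229.5). My mat mask took in worktop pixels, so I'll use the ellipse extents I read off instead: top (344.5,235.9) and scene (326.9,256.1).

```bash
python3 - <<'E'
from h import *
S=snap("scene");T=snap("top")
print("mat",px2w(S,326.9,256.1,1.6),px2w(T,344.5,235.9,1.6),"cup",px2w(S,353.0,229.3,31), "padR scene", px2w(S,394.9,213.5,84))
for e in [(350,-285,1.6),(476,-305,31)]: print(w2px(S,e))
E
```

```text
mat [ 342.09569188 -283.84770877    1.6       ] [ 351.14719853 -282.67083459    1.6       ] cup [ 476.77226476 -302.79157452   31.        ] padR scene [ 559.38530063 -409.51454533   84.        ]
[328.5091789  254.89340313]
[353.48944414 229.61750465]
```

>>> step_arm(targets=[[[-15,35,0,0,0,0.1],[-30,70,0,0,0,0.2],[-42,95,0,0,0,0.225],[-42,95,-35,0,0,0.225],[-42,95,-70,0,0,0.225],[-42,95,-105,0,0,0.225],[-42,95,-135,0,0,0.225],[-42,95,-150,0,0,0.225],[-42,95,-160,0,0,0.225],[-42,95,-160,0,0,0.225]]])

```text
time: 5.98
tool_pos: [521.5, -308.9, 86.6]
tcp_rot: [179.9, -0.2, 171.6]
ft_force: [-0.3, 0.1, 0.1]
finger_gap: 40.9
grip_force: 0.0
```

```bash
python3 - <<'E'
from h import *
S=snap("scene"); s=S["img"]
cv2.imwrite("pics/behind.png",cv2.resize(s[165:275,290:410],(780,600*110*780//(120*780)+165),interpolation=cv2.INTER_CUBIC)); s=r.sense(); print(s["time"],s["tool_pos"],s["tcp_rot"],s["ft_force"])
E
```

```text
6.0333 [ 522.53935804 -309.68474283   88.63009135] [ 1.79952735e+02 -8.79883161e-02  1.71574540e+02] [-0.21261321 -0.57711479  0.41709739]
```

View pics/behind.png

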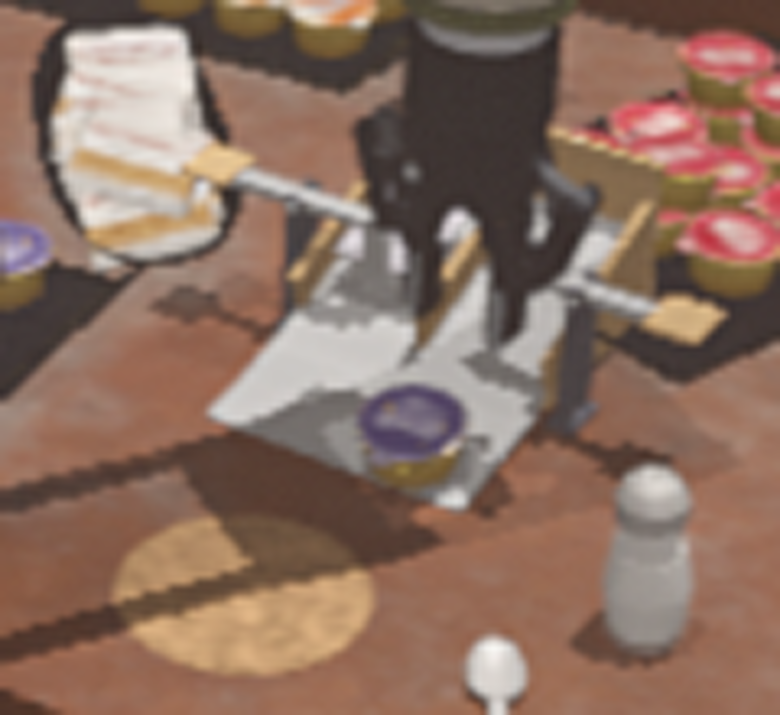

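The picture shows the fingertips at crop (425,315) and (510,340), behind the cup, whose rim centre is at (412,425). They straddle its line, and the levers are clear. I'll go down, then push.

>>> step_arm(targets=[[[0,0,-20,0,0,0],[0,0,-40,0,0,0],[0,0,-46,0,0,0],[0,0,-46,0,0,0],[-4,0.6,-46,0,0,0],[-8,1.2,-46,0,0,0],[-12,1.7,-46,0,0,0],[-16,2.3,-47,0,0,0],[-20,2.9,-48,0,0,0],[-24,3.5,-49,0,0,0],[-24,3.5,-49,0,0,0]]])

```text
time: 6.95
tool_pos: [498.0, -306.3, 40.1]
tcp_rot: [180.0, -0.0, 171.6]
ft_force: [0.7, -0.5, 0.2]
finger_gap: 40.4
grip_force: 0.0
```

```bash
python3 - <<'E'
from h import *
S=snap("scene"); print(w2px(S,(522,-310,70)))
s=S["img"]
cv2.imwrite("pics/push1.png",cv2.resize(s[190:275,300:410],(770,595),interpolation=cv2.INTER_CUBIC)); s=r.sense(); print(s["time"],s["tool_pos"],s["tcp_rot"],s["ft_force"])
E
```

```text
[361.92141923 213.58370305]
7.0 [ 498.39819104 -306.32898235   40.1190996 ] [ 1.79986269e+02 -2.75155572e-02  1.71627143e+02] [-0.53925778  0.54737216  0.02258722]
```

View pics/push1.png

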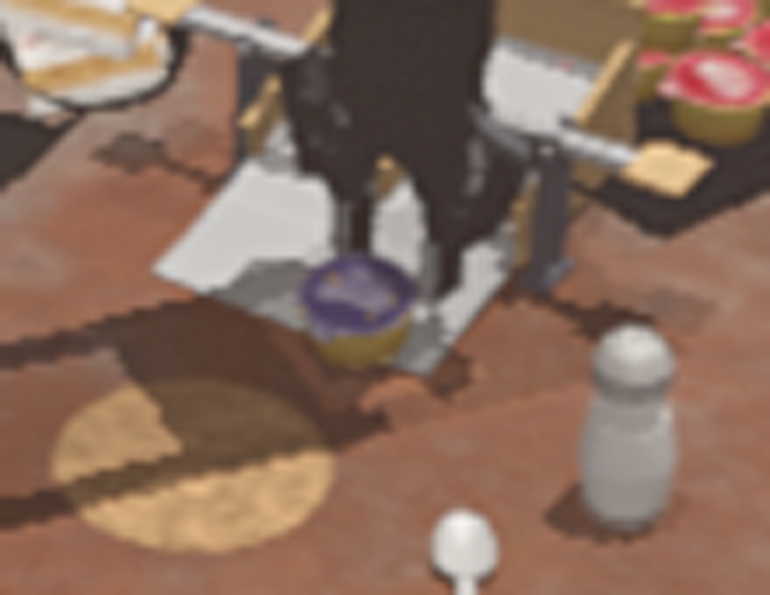

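The picture shows the cup in the cradle between the two tips, with its rim centre at crop (357,292), and it is moving upright. I'll keep pushing toward the mat.

>>> step_arm(targets=[[[-5,0.7,0,0,0,0],[-10,1.5,0,0,0,0],[-15,2.2,-1,0,0,0],[-20,3,-1,0,0,0],[-25,3.7,-2,0,0,0],[-30,4.5,-2,0,0,0],[-35,5.2,-3,0,0,0],[-40,6,-4,0,0,0],[-45,6.7,-5,0,0,0],[-50,7.5,-6,0,0,0],[-55,8.2,-6,0,0,0],[-60,9,-6,0,0,0]]])

```text
time: 8.0
tool_pos: [438.5, -297.4, 34.2]
tcp_rot: [180.0, -0.0, 171.6]
ft_force: [0.1, -0.3, 0.8]
finger_gap: 40.5
grip_force: 0.3
```

>>> step_arm(targets=[[[-5,0.7,0,0,0,0],[-10,1.5,0,0,0,0],[-14,2.1,0,0,0,0],[-18,2.7,0,0,0,0],[-22,3.3,0,0,0,0],[-26,3.9,0,0,0,0],[-30,4.5,0,0,0,0],[-34,5.1,0,0,0,0],[-38,5.7,0,0,0,0],[-38,5.7,0,0,0,0]]])

```text
time: 8.83
tool_pos: [400.2, -291.6, 34.1]
tcp_rot: [180.0, -0.0, 171.6]
ft_force: [-0.4, 0.6, -0.2]
finger_gap: 40.6
grip_force: 0.1
```

```bash
python3 - <<'E'
from h import *
S=snap("scene"); s=S["img"]; cup("scene",28)
cv2.imwrite("pics/push2.png",cv2.resize(s[190:275,300:410],(770,595),interpolation=cv2.INTER_CUBIC)); s=r.sense(); print(s["time"],s["tool_pos"],s["tcp_rot"],s["ft_force"])
E
```

```text
scene [330.5 246. ] 26.0 [ 362.3 -284.2   28. ]
8.9333 [ 400.82305794 -291.77623402   34.27318324] [ 1.79999203e+02 -2.72960545e-03  1.71631609e+02] [-0.49912938 -0.9254728  -0.56163834]
```

View pics/push2.png

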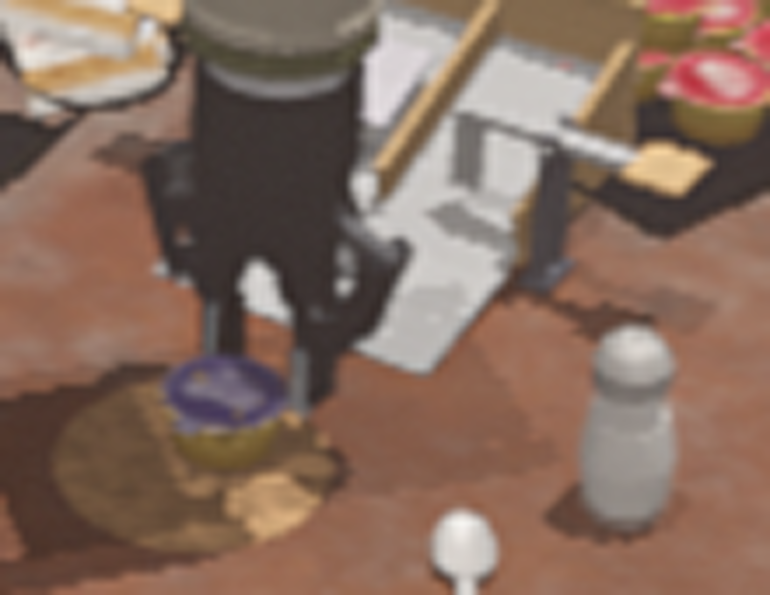

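The picture shows the cup upright on the far part of the mat, with its rim centre at crop (228,392) and the mat centre near (198,465). About 22 mm remain.

>>> step_arm(targets=[[[-4,0.6,0,0,0,0],[-8,1.2,0,0,0,0],[-12,1.8,0,0,0,0],[-16,2.4,0,0,0,0],[-19,2.8,0,0,0,0],[-22,3.2,0,0,0,0],[-22,3.2,0,0,0,0],[-12,1.8,0,0,0,0],[0,0,0,0,0,0],[10,-1,10,0,0,0],[12,-1,40,0,0,0],[12,-1,80,0,0,0]]])

```text
time: 9.93
tool_pos: [412.2, -290.9, 111.9]
tcp_rot: [179.8, -0.3, 171.7]
ft_force: [-0.4, -0.6, -0.4]
finger_gap: 40.8
grip_force: 0.0
```

>>> step_arm(targets=[[[20,30,35,0,0,0],[40,65,60,0,0,0],[60,100,80,0,0,0],[80,135,80,0,0,0],[90,170,80,0,0,0],[90,205,80,0,0,0],[90,240,80,0,0,0],[90,270,80,0,0,0],[90,270,80,0,0,0]]])

```text
time: 10.68
tool_pos: [503.5, -17.4, 194.5]
tcp_rot: [179.9, 0.0, 171.9]
ft_force: [0.0, 0.5, -0.1]
finger_gap: 40.4
grip_force: 0.0
```

```bash
python3 - <<'E'
from h import *
S=snap("scene");T=snap("top"); cup("scene",28); cup("top",28)
o=np.zeros((500,800,3),np.uint8); o[:,:400]=cv2.resize(T["img"][145:270,295:395],(400,500),interpolation=cv2.INTER_CUBIC)
o[:400,400:]=cv2.resize(S["img"][190:290,300:400],(400,400),interpolation=cv2.INTER_CUBIC)
cv2.imwrite("pics/end.png",o); s=r.sense(); print(s["time"],s["tool_pos"],s["ft_force"])
E
```

```text
scene [327.1 248.6] 107.5 [ 345.1 -282.3   28. ]
top [345.3 236.9] 141.5 [ 347.9 -283.8   28. ]
10.8833 [503.41398552 -23.30536723 194.34900406] [-0.40039782  0.31996995  1.04520464]
```

View pics/end.png

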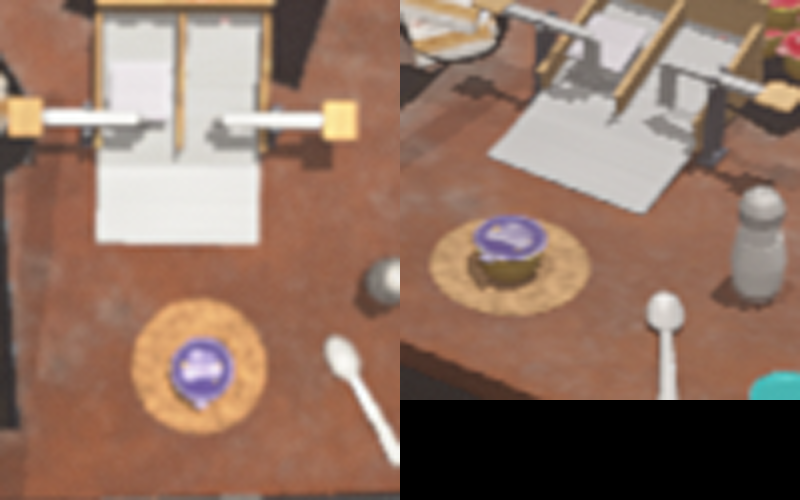

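The picture shows the cup upright in the middle of the mat, at crop (202,369) against the mat centre at (200,366). Both gates are shut, the tub is in its lane, and the arm is clear.

```bash
python3 -c "
from h import *
print(r.hand_in())"
```

```text
the job is handed in; nothing more can be done
None
```

I handed the job in at about 11 s: the last picture shows the jam cup upright within a few mm of the mat's centre, both gates shut and the butter tub still behind its gate; I saw nothing disturbed in view but never located the glass, and the hand-in returned no verdict.

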